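# Amber piece in the ratchet clamp

### The arm

A 7-joint arm with a two-finger parallel gripper is mounted at the origin on the work surface. World frame = base frame: x ahead of the robot, y to its left, z up, the work surface at z = 0. Lengths are in m, angles in rad, forces in N, time in s.
With the tool pointing down it reaches from about 0.4 to 0.9 m from the base axis. Payload 5.6 kg.
Tool frame: the origin (TCP) lies midway between the tips of the shut fingers; the grasp point (between the pads) lies 19 mm behind it; y points along the fingers, z is the direction in which the jaws open and shut, and the axes are right-handed (so a half turn about y gives the same grasp; the last joint's range is limited). The gripper opens to 92 mm and grips with 3 to 60 N. Pads are 20 mm wide; open, the fingers measure 128 mm over their backs; the gripper's body (75 mm by 189 mm) begins 69 mm behind the grasp point.
Start: joints at [-1.299, 0.468, -0.012, 1.603, 0.006, 1.071, -0.056], TCP at [0.201, 0.618, 0.215] pointing down, gripper open.
Joint ranges: [-2.53, 2.53], [-0.31, 2.02], [-1.57, 1.55], [0.28, 2.44], [-1.29, 4.43], [0.15, 1.84], [-2.92, 2.92]. Speed limits (rad/s): [2.57, 2.57, 3.14, 3.14, 3.14, 3.14, 3.14].

### API

Orientations are given as a 3x3 rotation matrix whose columns are the frame's x, y, z axes.
In Python, from station import env, effector, solver, viewer, workorder, search_frame, tip_of gives the robot as it stands. Calls block until the motion is done:
- env.reach(position, orientation): joint-space move of the TCP to a pose.
- env.movel(position, frame=None, rate=0.15): straight line of the TCP; frame=None keeps the orientation; rate is the mean speed in m/s.
- env.goto_joints(angles): joint-space move.
- effector.release() and effector.grasp(squeeze=None): open the fingers fully, or close them until they stop; squeeze is the grip in N (None keeps the last).
- env.pause(seconds).
- solver.inverse_kinematics(position, orientation): joint angles nearest the present ones, or None.
- env.sense(): the state.
- viewer.read_camera(name): name is "scene" or "top"; returns (picture, depth): 384x512x3 uint8, red, green, blue; 384x512 float32, m along the optical axis (not along the pixel's ray), 0 where there is no reading.
- viewer.camera_info(name): a dict with "intrinsics" (3x3 intrinsics, pixels), "eye" and "rotation" of the camera in the world. Camera axes: x right, y up, looking along -z (the intrinsics and any distortion apply to the point x, -y, -z); pixel columns grow to the right and rows downward; lengths in m; the calibration is good to about 2 mm. A picture is of the moment at which its call begins. camera_info takes no time and is no camera call.
A pose or a line that the arm cannot do raises env.PlanningError and nothing moves.
- workorder.finish_job(): hands the job in, once; it reports no verdict.
Trained networks look in the newest picture that a camera, given by its name, has taken for a name from the list of things; names that differ only in an ending like _2 or _b are one class to them, and where a whole thing is asked for, a point or a joint stands for the part that bears it (a point fixed in the world has none). Each returns a list of dicts, best first, with "score" (0 to 1); they miss things now and then, are a little off and sometimes report something else, mostly with a low value. They report only what shows in the picture. A call takes as long as a camera call. They do not tell look-alikes from the thing itself.
- search_frame(camera, name): "at" ([x, y, z] in m, in world coordinates, good to about 4 mm: the middle of the surface that is visible of it).
- tip_of(camera, name): "at" ([x, y, z] in m, in world coordinates, good to about 4 mm: a listed point, or the origin of a listed thing).
The state is a dict: "t": time; "joint_positions": joint angles; "joint_velocities": joint speeds; "tau": joint torques, N m; "ee_pos": TCP position; "tcp_rot": TCP orientation; "wrist_force": force on the tool from outside, world axes, zero at the start; "moment": the same for the moment, N m; "gripper_width": finger opening in m.
Only numpy, scipy, OpenCV 4.12 (cv2) and the standard library are available. Lean on these libraries where they do the work, as an engineer would, in place of code of your own. Each camera call takes 0.05 s, during which the arm holds its last target. There are 200 camera calls.

### The job

The amber piece stands on the post between the open jaws of the swivelling ratchet clamp. Squeeze the clamp's two ring handles together, feeling the force, until the jaws grip the piece firmly and the ratchet keeps it gripped after you have let go of the handles; then swing the clamp round on its stand until the piece hangs over the round wicker basket, and there press the handle with the thumb tab down, sideways to its closing motion, so that the teeth let go, the clamp springs open and the piece drops into the basket and stays there. Amber is brittle: squeeze and press gently, never touch the piece with the gripper or arm, and do not disturb the two loose amber lumps and the brass collar lying by the stand.

Things in the scene. Friction and masses are not known exactly. Their poses are not given: they have to be found in the camera images.
- stand: Fixed clamp stand: round steel foot 88 mm across, 12 mm high, with a central post; origin on the table at the post's centre, z up. Its x axis points to the grey rest post (24 mm across, top 57 mm above the table, 100 mm from the stand's axis) on which the amber stands at the start.
- clamp_head: Swivel head carrying the clamp, scissor forceps lying level; origin on the swivel axis, in the forceps' plane, 70 mm above the table; top 10 mm higher. x points to the jaws (pads 100 mm out), handles the opposite way, y left when looking to the jaws. Turns about the vertical, 1.5 rad either way from the start, with light friction (about 1.1 N at the rings), and stays where left.
- ring_a (a point): Centre of the left finger ring (steel oval, level, 26 x 16 mm, 5 mm thick), 115 mm from the swivel axis, 70 mm above the table, free space below. Wide open, the rings measure 68 mm over their outer sides (centres 52 mm apart). They close equally from both sides, to a width of about 32 to 52 mm when the piece is firmly gripped.
- ring_b (a point): Centre of the right finger ring, same size as ring_a. This handle is springy: once the piece stops the jaws it bends further inwards, the force on the rings climbs by 1 to 3 N per mm of width, with a drop at each click, and each further click adds about 9 N of grip on the piece.
- tab (a point): Top centre of the thumb tab, a flat steel tab 32 x 14 mm, 5 mm thick, extending the right handle beyond its ring, away from the jaws (30 mm from ring_b); top 72.5 mm above the table. Pressed down it yields at about 0.6 N per mm from 1 N; the teeth are free after 4 to 6 mm (4 to 8 N), hard stop at about 9 mm. Keep it down about 0.3 s till the jaws have sprung open, or the teeth catch again.
- half_b: Clamp half with the right handle, tab and left jaw; origin on the swivel axis as clamp_head's; turns about the vertical by 0 to 0.16 rad as the clamp closes (the other half equally, opposite).
- stone_mid (a point): Centre of the amber piece: rounded block 26 mm long, 18 mm wide (across the jaws), 24 mm high, about 14 g, standing on the rest post; centre 12 mm above its underside, 69 mm above the table.
- stone: The same amber piece, origin at the centre of its underside, z up.
- basket_floor (a point): Centre of the inner floor (40 mm above the table) of the fixed round wicker basket on a dark wooden foot; rim 100 mm across, 50 mm above the table; inside 85 mm across at the floor. It stands left or right of the stand, about 100 mm from the swivel axis, 1.0 to 1.2 rad round from the jaws' start direction; the gripped piece passes over its rim.
- lump_a: Loose amber lump on the table, 30 x 20 mm and 14 mm high, left of the handles; origin at the centre of its underside. Leave alone.
- lump_b: Loose amber lump on the table, 24 x 24 mm and 16 mm high, right of the handles; origin at the centre of its underside. Leave alone.
- collar: Loose brass collar, 32 mm across, 12 mm high, beyond the rest post; origin at the centre of its underside. Leave alone.
- rack (a point): Underside of the ratchet's toothed bar between the handles, 90 mm from the swivel axis, beside the rings on their jaw side; seven teeth, a click about every 5 mm of width over the rings. The first clicks come before the jaws reach the piece. Free closing, clicks included, takes up to about 9 N on each ring. Ease off slowly: after a sudden release the ratchet may skip back a tooth.
- jaw_left (a point): Face of the left jaw's pad (15 x 10 mm). The right jaw's pad is set by a screw, in or out by an unreported 0 to 15 mm, so the handle width that grips the piece differs each time: go by force. Part of the squeeze goes into the teeth, the rest into the jaws: 19 to 21 N on each ring, then letting go, locks the piece firmly. The piece breaks at 20 N from a jaw; no handle may get over 27 N.
- paste_tin: Closed round tin, fixed, 86 mm across, 38 mm high, on the stand's other side; origin at the centre of its underside. Not needed.
There are look-alikes about, which are no part of the job. What is shaped like the stone but black or turquoise is not meant.

How it is judged:
On the way, in this order (a step that is already met when the one before it is completed fails the run):
1. the closed ratchet alone holds the amber: handles let go of, jaw pressing on the piece with over 4 N (contact force between stone and half_b above 4 N and contact force between the fingers and clamp_head below 0.1 N), for 0.3 s.
2. the amber, still gripped in the jaws, hangs over the basket (contact force between stone and half_b above 2 N and horizontal distance between stone_mid and basket_floor below 0.035 m and height (world z) of stone_mid above 0.062 m), for 0.2 s.
At the end, for the whole second after the job is handed in: the amber lies at rest in the basket (centre within 36 mm of the basket's axis, 44 to 60 mm above the table) and the clamp is unlocked and open (ring centres over 46 mm apart) (horizontal distance between stone_mid and basket_floor below 0.036 m and height (world z) of stone_mid between 0.044 and 0.06 m and linear speed of stone below 0.02 m/s and distance between ring_a and ring_b above 0.046 m); the robot touches nothing.
It fails at once if the amber is squeezed with over 20 N by a jaw (it breaks) (contact force between stone and half_b above 20 N).
It fails at once if a handle is squeezed or pressed with over 27 N (contact force between the fingers and half_b above 27 N).
It fails at once if the gripper or arm touches the amber piece (contact force between any of the fingers, the arm and stone above 0.3 N).
It fails at once if a loose lump or the collar is moved by over 20 mm (distance of any of lump_a, lump_b, collar from where it was at the start of the episode above 0.02 m).
It also fails if it takes over 72 s, if anything falls off the work surface, if the arm or the gripper's body presses on something with over 40 N, if the wrist force passes 120 N, or if a joint passes its speed limit or range.

## Working session

There is one attempt and no reset: what is moved stays moved. The work goes in short steps, each a Python script; the robot and the scene stay as the last script left them, time stands still between calls to the robot, and variables do not carry over. Pictures are saved under pics/ and viewed, about 8 in all and at most 12, crops included, and the job is handed in when it is done.

```bash
ls; mkdir -p pics
python3 - <<'E'
from station import env, effector, solver, viewer, workorder, search_frame, tip_of
import cv2, numpy as np
for c in ("top","scene"):
    im,d=viewer.read_camera(c); cv2.imwrite(f"pics/{c}0.png",im[:,:,::-1])
    i=viewer.camera_info(c); print(c,np.round(i['eye'],3).tolist(),np.round(i['rotation'],3).tolist(),i['intrinsics'][0])
    for n in ["stand","clamp_head","ring_a","ring_b","tab","stone_mid","basket_floor","lump_a","collar","paste_tin","rack","jaw_left"]:
        print(n,[(np.round(r['at'],3).tolist(),round(r['score'],2)) for r in tip_of(c,n)[:3]])
s=env.sense();print(s['t'],s['gripper_width'],np.round(s['tcp_rot'],2).tolist(),s['wrist_force'])
E
```

```text
pics
top [0.55, 0.012, 0.711] [[0.023, 0.995, -0.098], [-1.0, 0.022, -0.012], [-0.01, 0.099, 0.995]] [379.81734354   0.         258.02706001]
stand [([0.604, 0.054, -0.002], 0.83), ([0.699, 0.083, 0.069], 0.44)]
clamp_head [([0.6, 0.055, 0.068], 0.64)]
ring_a [([0.483, 0.06, 0.068], 0.95), ([0.495, 0.002, 0.068], 0.58)]
ring_b [([0.483, 0.06, 0.068], 0.95), ([0.495, 0.002, 0.068], 0.58)]
tab [([0.47, 0.001, 0.074], 0.92), ([0.66, -0.026, 0.0], 0.71)]
stone_mid [([0.7, 0.074, 0.071], 0.7), ([0.767, 0.033, 0.014], 0.69), ([0.747, 0.178, 0.01], 0.6)]
basket_floor [([0.621, 0.152, 0.044], 0.83)]
lump_a [([0.492, 0.14, -0.002], 0.61), ([0.562, -0.055, 0.004], 0.59)]
collar [([0.758, 0.101, 0.002], 0.76)]
paste_tin [([0.658, -0.026, -0.002], 0.7), ([0.494, 0.001, 0.07], 0.34)]
rack [([0.511, 0.043, 0.073], 0.84), ([0.558, -0.058, 0.004], 0.54)]
jaw_left [([0.698, 0.085, 0.068], 0.98)]
scene [0.877, -0.296, 0.556] [[0.787, -0.472, 0.398], [0.617, 0.599, -0.51], [0.002, 0.647, 0.763]] [429.66409339   0.         253.42018468]
stand [([0.602, 0.051, -0.002], 0.8), ([0.628, 0.153, 0.036], 0.69)
[... 160 characters left out ...]
0.002, 0.068], 0.85), ([0.489, 0.053, 0.068], 0.73), ([0.56, -0.058, 0.001], 0.23)]
tab [([0.466, -0.0, 0.07], 0.95), ([0.755, 0.102, 0.004], 0.15)]
stone_mid [([0.768, 0.033, 0.017], 0.72), ([0.748, 0.18, 0.014], 0.56)]
basket_floor [([0.626, 0.155, 0.037], 0.89), ([0.496, 0.002, 0.066], 0.64)]
lump_a [([0.557, -0.057, 0.001], 0.5), ([0.492, 0.14, 0.005], 0.48)]
collar [([0.758, 0.104, 0.0], 0.73), ([0.658, -0.02, 0.002], 0.65), ([0.498, 0.003, 0.066], 0.25)]
paste_tin [([0.661, -0.02, 0.0], 0.96)]
rack [([0.515, 0.046, 0.074], 0.57)]
jaw_left [([0.696, 0.088, 0.068], 0.55)]
1.3 0.0921138834826096 [[0.95, 0.0, 0.31], [-0.31, -0.0, 0.95], [0.0, -1.0, -0.0]] [0.05281723 0.17714807 0.22103753]
```

Run:
```python
import cv2,numpy as np
a=cv2.imread("pics/top0.png");b=cv2.imread("pics/scene0.png")
cv2.imwrite("pics/both.png",cv2.resize(np.vstack([a,b]),(800,1200))[:600]); 
cv2.imwrite("pics/topL.png",cv2.resize(a,(800,600)));cv2.imwrite("pics/scL.png",cv2.resize(b,(800,600)))
```

```text
(no output)
```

View pics/topL.png

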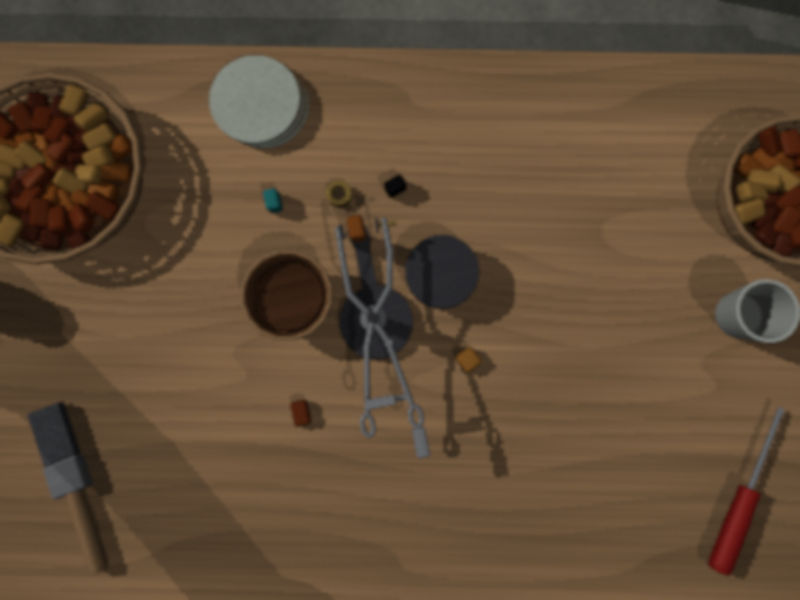

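View pics/scL.png

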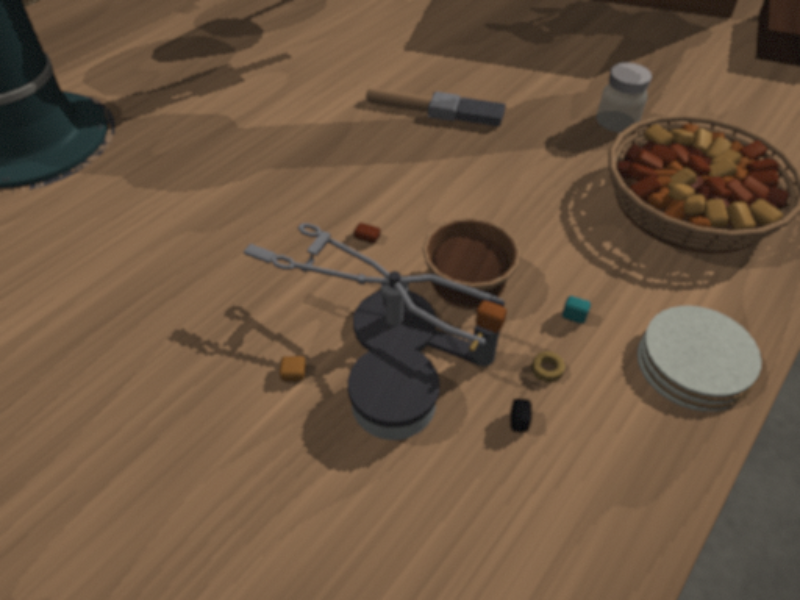

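Top view: the clamp pivot is at (373,318), the rings at (368,425) and (416,415), and the tab at (421,442). Candidates for the stone are amber at (356,227) between the jaws, turquoise at (272,200) and black at (395,185). The amber one fits, being on the post in the jaws. The basket is the empty one at (287,295), left of the stand; the big baskets at the edges are full. Next I check the IK along the whole route and confirm with an enlarged crop.

```bash
cat > h.py <<'E'
from station import env, effector, solver, viewer, workorder, search_frame, tip_of
import numpy as np, cv2
S=np.array([.602,.053]); BK=np.array([.6235,.1535])
def R(a,flip=1):           # a: heading of the jaws; tool y down, tool z across the handles
    z=flip*np.array([-np.sin(a),np.cos(a),0]); y=np.array([0,0,-1.]); return np.c_[np.cross(y,z),y,z]
def P(a,r,z,left=0): 
    u=np.array([np.cos(a),np.sin(a)]); n=np.array([-u[1],u[0]])
    return np.r_[S-r*u+left*n,z]
def st(tag=''):
    s=env.sense(); print(tag,'t%.1f w%.1fmm'%(s['t'],s['gripper_width']*1e3),'F',np.round(s['wrist_force'],1),'p',np.round(s['ee_pos'],4)); return s
E
python3 - <<'E'
from h import *
for f in (1,-1):
  for a in (.21,.5,.8,1.1,1.35):
    q=solver.inverse_kinematics(P(a,.112,.055),R(a,f)); q2=solver.inverse_kinematics(P(a,.142,.11),R(a,f))
    print(f,a,None if q is None else np.round(q,2).tolist(), q2 is not None)
im=cv2.imread("pics/top0.png")[120:300,150:320]
cv2.imwrite("pics/crop1.png",cv2.resize(im,None,fx=3.3,fy=3.3,interpolation=cv2.INTER_CUBIC))
E
```

```text
1 0.21 [-0.3, 0.45, 0.21, 2.11, -0.16, 0.6, 1.8] True
1 0.5 [-0.24, 0.46, 0.21, 2.08, -0.17, 0.61, 2.16] True
1 0.8 [-0.12, 0.49, 0.13, 2.03, -0.1, 0.63, 2.45] True
1 1.1 [-0.03, 0.52, 0.07, 1.96, -0.06, 0.66, 2.75] True
1 1.35 [0.89, 1.11, -1.34, 1.83, 1.16, 1.25, 2.1] True
-1 0.21 [-0.65, 0.52, 0.64, 2.13, -0.51, 0.65, -1.01] True
-1 0.5 [-0.55, 0.52, 0.6, 2.1, -0.48, 0.66, -0.7] True
-1 0.8 [-0.47, 0.54, 0.58, 2.05, -0.47, 0.68, -0.35] True
-1 1.1 [-0.42, 0.58, 0.57, 1.98, -0.47, 0.71, -0.03] True
-1 1.35 [-0.39, 0.62, 0.57, 1.92, -0.47, 0.75, 0.23] True
```

View pics/crop1.png

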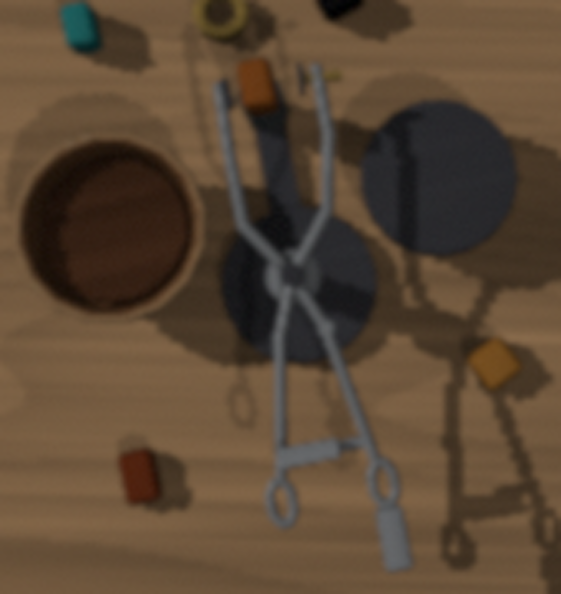

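The crop shows the amber block at (256,85) between the pads, on the grey rest post, and the empty basket at (110,225). Approaching with the flip −1 orientation.

Run:
```python
from h import *
a=.21
env.reach(P(a,.113,.17),R(a,-1)); st('above')
env.movel(P(a,.113,.054),R(a,-1),rate=.1); st('down')
for f in (3,5,7,9):
    effector.grasp(squeeze=f); st(f)
viewer_im,_=viewer.read_camera("scene"); cv2.imwrite("pics/s1.png",cv2.resize(viewer_im[100:260,120:340,::-1],None,fx=3.5,fy=3.5))
```

```text
above t3.6 w92.0mm F [-0.3  0.2 -0.4] p [0.4916 0.0304 0.17  ]
down t5.0 w91.7mm F [-0.3  0.4  0.1] p [0.492  0.0295 0.0545]
3 t5.5 w64.8mm F [-0.7  0.8  0.5] p [0.4913 0.0296 0.054 ]
5 t5.7 w63.3mm F [-0.9  0.3  0.4] p [0.4911 0.0296 0.0539]
7 t5.9 w62.9mm F [-2.4  0.6  0.9] p [0.4911 0.0295 0.0539]
9 t6.2 w62.7mm F [-2.4  0.6  1.4] p [0.4911 0.0295 0.0539]
```

View pics/s1.png

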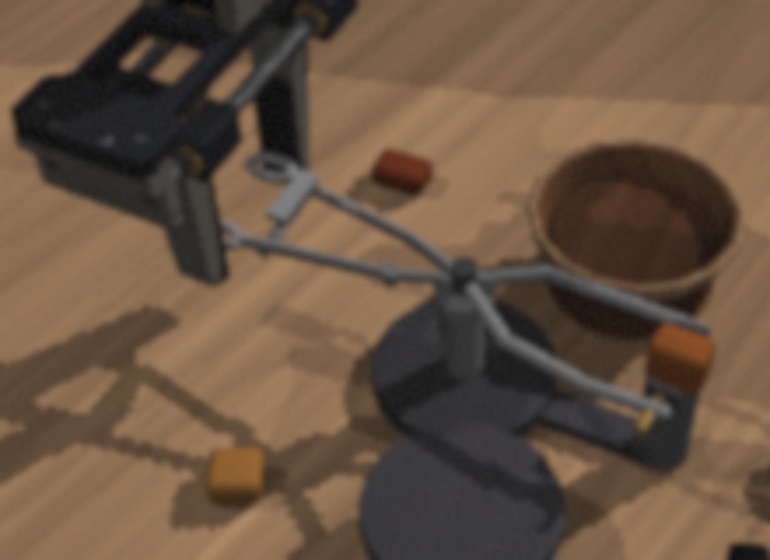

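Both fingers are on the outer sides of the rings, stalled at the first click (62.7 mm). Next I raise the force in small steps.

Run:
```python
from h import *
for f in (10,11,12,13,14,15):
    effector.grasp(squeeze=f); s=st(f)
```

```text
10 t6.5 w58.0mm F [-4.   0.5  0.9] p [0.4909 0.0294 0.0538]
11 t7.2 w44.0mm F [-4.6  1.6 -2.4] p [0.4913 0.0296 0.0539]
12 t7.4 w43.7mm F [-4.7  1.3 -1.7] p [0.4913 0.0296 0.0539]
13 t7.7 w42.4mm F [-4.3  1.7 -2.7] p [0.4912 0.0297 0.0539]
14 t8.0 w38.0mm F [-5.1  1.4  0.7] p [0.4912 0.0295 0.054 ]
15 t8.2 w37.9mm F [-5.5  1.8 -0.7] p [0.4912 0.0295 0.054 ]
```

Run:
```python
from h import *
for f in (16,17,18,19,20):
    effector.grasp(squeeze=f); s=st(f)
im,_=viewer.read_camera("scene"); cv2.imwrite("pics/s2.png",cv2.resize(im[100:260,120:340,::-1],None,fx=3.5,fy=3.5))
```

```text
16 t8.4 w37.3mm F [-5.6  2.  -1.7] p [0.4911 0.0296 0.0539]
17 t8.6 w37.0mm F [-5.5  1.4 -1.1] p [0.4911 0.0296 0.054 ]
18 t8.8 w37.0mm F [-5.6  2.  -0.7] p [0.4911 0.0296 0.054 ]
19 t9.1 w36.5mm F [-5.9  2.8 -0.5] p [0.491  0.0296 0.054 ]
20 t9.3 w36.7mm F [-6.2  2.2 -0.8] p [0.491  0.0296 0.054 ]
```

View pics/s2.png

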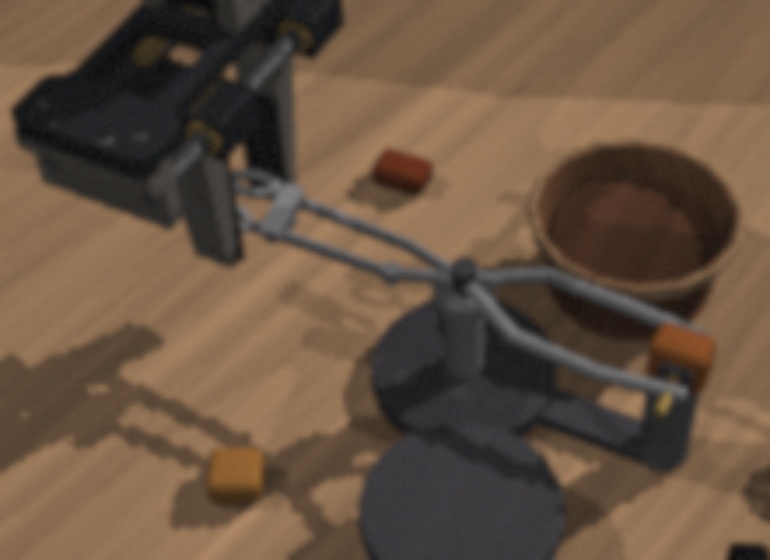

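The jaws are closed on the amber at 20 N. Now easing off slowly.

Run:
```python
from h import *
for f in (18.5,17,15.5,14,12.5,11,9.5,8,6.5,5,4,3):
    effector.grasp(squeeze=f); s=st(f)
```

```text
18.5 t9.5 w36.6mm F [-5.2  2.2 -0.5] p [0.4911 0.0296 0.054 ]
17 t9.8 w37.2mm F [-5.9  1.5 -1.5] p [0.4911 0.0295 0.054 ]
15.5 t10.0 w37.4mm F [-5.9  1.  -1.6] p [0.4912 0.0294 0.054 ]
14 t10.2 w37.8mm F [-4.7  1.2 -1.1] p [0.4912 0.0293 0.054 ]
12.5 t10.4 w38.3mm F [-5.7  0.3 -0.7] p [0.4913 0.0291 0.054 ]
11 t10.6 w38.5mm F [-5.6  0.6 -1.6] p [0.4914 0.0289 0.054 ]
9.5 t10.8 w39.7mm F [-4.8 -0.  -0.8] p [0.4915 0.0286 0.0541]
8 t11.1 w40.4mm F [-4.1 -2.3  0.3] p [0.4917 0.0286 0.0541]
6.5 t11.3 w41.1mm F [-4.5 -1.6 -0.7] p [0.4917 0.029  0.0541]
5 t11.5 w41.0mm F [-3.5 -2.4 -0.8] p [0.4917 0.0293 0.0541]
4 t11.7 w41.3mm F [-4.5 -2.9 -0.9] p [0.4917 0.0294 0.0541]
3 t11.9 w41.6mm F [-4.6 -1.5 -0.4] p [0.4917 0.0294 0.0541]
```

The ratchet holds at about 41.5 mm. Next: let go, wait, regrasp lightly and swing.

Run:
```python
from h import *
effector.release(); env.pause(.7); st('released')
effector.grasp(squeeze=3); s=st('regrasp')
im,_=viewer.read_camera("top")
print('stone',[(np.round(r['at'],3).tolist(),round(r['score'],2)) for r in search_frame("top","stone")[:4]])
for a in np.linspace(.21,1.34,11)[1:]:
    env.movel(P(a,.113,.054),R(a,-1),rate=.05)
    s=st('%.2f'%a)
    if np.linalg.norm(s['wrist_force'])>15 or s['gripper_width']<.035: print('STOP');break
for c in ("top","scene"):
    im,_=viewer.read_camera(c); cv2.imwrite(f"pics/{c}3.png",im[:,:,::-1])
    for n in ("stone_mid","basket_floor","tab","ring_a"): print(c,n,[(np.round(r['at'],3).tolist(),round(r['score'],2)) for r in tip_of(c,n)[:3]])
a=cv2.imread("pics/top3.png")[110:310,120:330];b=cv2.imread("pics/scene3.png")[100:300,120:330]
cv2.imwrite("pics/m3.png",cv2.resize(np.hstack([a,b]),(798,380)))
```

```text
released t13.5 w92.0mm F [0.4 0.  0. ] p [0.4915 0.0294 0.054 ]
regrasp t14.3 w41.8mm F [0.9 0.1 0.6] p [0.4914 0.0295 0.054 ]
stone [([0.699, 0.073, 0.081], 0.75), ([0.764, 0.034, 0.025], 0.63), ([0.747, 0.178, 0.024], 0.63)]
0.32 t14.8 w41.4mm F [ 0.3 -0.8 -0.5] p [0.495  0.0169 0.054 ]
0.44 t15.2 w41.7mm F [ 1.1 -0.4  1.3] p [0.4996 0.0053 0.054 ]
0.55 t15.6 w41.8mm F [ 1.1  0.4 -0.4] p [ 0.5057 -0.0058  0.054 ]
0.66 t16.0 w41.6mm F [-0.2  1.3 -0. ] p [ 0.5129 -0.0163  0.054 ]
0.78 t16.4 w41.4mm F [1.1 1.2 0.3] p [ 0.5213 -0.0259  0.054 ]
0.89 t16.8 w41.4mm F [ 1.8  1.2 -0.6] p [ 0.5307 -0.0345  0.054 ]
1.00 t17.2 w41.5mm F [ 0.7  0.4 -0.1] p [ 0.541  -0.0419  0.054 ]
1.11 t17.6 w41.6mm F [1.3 0.9 0.2] p [ 0.5521 -0.0482  0.054 ]
1.23 t18.1 w41.3mm F [ 1.7  1.2 -1. ] p [ 0.5637 -0.0532  0.0539]
1.34 t18.5 w41.5mm F [ 0.4  1.4 -0.4] p [ 0.576  -0.0568  0.054 ]
top stone_mid [([0.626, 0.151, 0.073], 0.7), ([0.746, 0.18, 0.013], 0.68), ([0.765, 0.032, 0.014], 0.51)]
top basket_floor [([0.626, 0.153, 0.041], 0.67)]
top tab [([0.493, 0.138, -0.001], 0.48)]
top ring_a [([0.602, 0.052, -0.0], 0.65)]
scene stone_mid [([0.744, 0.181, 0.012], 0.83), ([0.628, 0.149, 0.071], 0.53)]
scene basket_floor [([0.627, 0.155, 0.038], 0.93), ([0.628, 0.146, 0.058], 0.33), ([0.752, 0.1, 0.001], 0.17)]
scene tab [([0.577, -0.084, 0.071], 0.58)]
scene ring_a [([0.564, -0.06, 0.068], 0.76)]
```

View pics/m3.png

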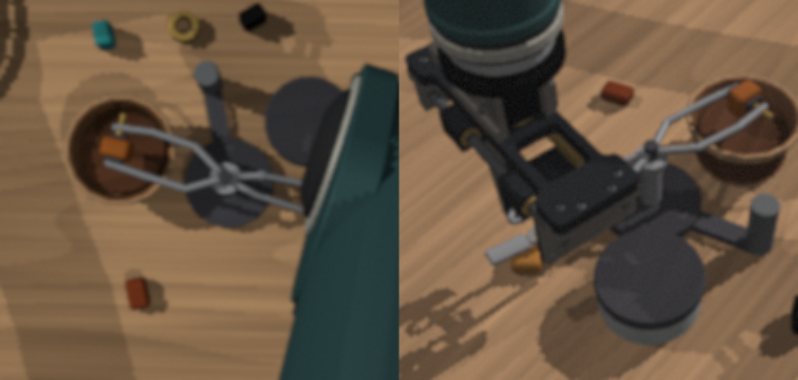

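The amber hangs gripped over the basket's centre (top crop (115,148), basket centre (120,150)). Let go, lift off and locate the tab.

Run:
```python
from h import *
a=1.34
effector.release(); env.movel(P(a,.113,.13),rate=.1)
effector.grasp(squeeze=10)
env.movel(P(a,.20,.17),rate=.2); s=st()
for c in ("top","scene"):
    im,_=viewer.read_camera(c); cv2.imwrite(f"pics/{c}4.png",im[:,:,::-1])
    for n in ("stone_mid","tab","ring_a","clamp_head"): print(c,n,[(np.round(r['at'],3).tolist(),round(r['score'],2)) for r in tip_of(c,n)[:3]])
print(P(a,.144,.0725,-.016))
b=cv2.imread("pics/scene4.png")[100:300,120:330];cv2.imwrite("pics/m4.png",cv2.resize(b,None,fx=2.8,fy=2.8))
```

```text
t22.7 w0.6mm F [ 0.4  0.4 -0.8] p [ 0.5563 -0.1406  0.1697]
top stone_mid [([0.748, 0.181, 0.012], 0.53), ([0.768, 0.033, 0.012], 0.51), ([0.627, 0.15, 0.072], 0.44)]
top tab [([0.579, -0.086, 0.073], 0.78), ([0.563, -0.052, 0.068], 0.7)]
top ring_a [([0.586, -0.063, 0.07], 0.54)]
top clamp_head [([0.601, 0.055, 0.073], 0.6)]
scene stone_mid [([0.602, 0.052, 0.072], 0.69), ([0.63, 0.148, 0.07], 0.68), ([0.77, 0.034, 0.019], 0.66)]
scene tab [([0.58, -0.09, 0.071], 0.95)]
scene ring_a [([0.567, -0.06, 0.068], 0.83), ([0.59, -0.061, 0.068], 0.68)]
scene clamp_head [([0.605, 0.056, 0.074], 0.91), ([0.754, 0.101, 0.005], 0.34)]
[ 0.58463535 -0.09084182  0.0725    ]
```

View pics/m4.png

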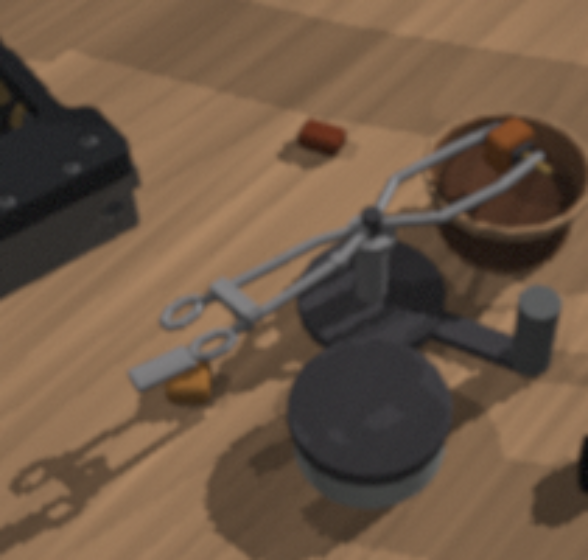

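The clamp holds the amber over the basket; the tab is at crop (163,367), about (0.580, −0.089), with a clear spot behind the rings. Now the stepwise press.

Run:
```python
from h import *
x,y=.584,-.094
env.movel([x,y,.10],rate=.15); s=st(); f0=s['wrist_force'][2]
env.movel([x,y,.077],rate=.05)
z=.077; zc=None
while z>.0625:
    z-=.001; env.movel([x,y,z],rate=.02); s=env.sense(); f=s['wrist_force'][2]-f0
    print('%.4f %.1f'%(s['ee_pos'][2],f), end='; ')
    if zc is None and f>1.2: zc=z
    if f>9 or (zc and zc-z>=.0068): break
env.pause(.6); st('held')
env.movel([x,y,.12],rate=.08)
env.movel(P(1.34,.20,.17),rate=.2); env.pause(.3); st()
for c in ("top","scene"):
    im,_=viewer.read_camera(c); cv2.imwrite(f"pics/{c}5.png",im[:,:,::-1])
    for n in ("stone_mid","tab","ring_a","basket_floor"): print(c,n,[(np.round(r['at'],3).tolist(),round(r['score'],2)) for r in tip_of(c,n)[:3]])
a=cv2.imread("pics/top5.png")[110:310,120:330];b=cv2.imread("pics/scene5.png")[100:300,120:330]
cv2.imwrite("pics/m5.png",cv2.resize(np.hstack([a,b]),(798,380)))
```

```text
t23.9 w0.1mm F [-1.  -0.6 -0.3] p [ 0.5841 -0.0948  0.1003]
0.0761 0.8; 0.0750 0.6; 0.0739 0.6; 0.0729 0.4; 0.0721 1.6; 0.0712 3.0; 0.0700 2.5; 0.0690 1.7; 0.0680 2.4; 0.0670 2.4; 0.0660 3.5; 0.0650 3.1; held t28.1 w0.3mm F [ 1.  -2.   3.1] p [ 0.584  -0.0941  0.065 ]
 t29.8 w0.8mm F [-0.  -0.2 -0.8] p [ 0.5562 -0.1407  0.1691]
top stone_mid [([0.749, 0.179, 0.014], 0.7), ([0.764, 0.032, 0.015], 0.48), ([0.63, 0.15, 0.052], 0.45)]
top tab [([0.583, -0.088, 0.073], 0.8)]
top ring_a [([0.591, -0.066, 0.071], 0.83), ([0.541, -0.042, 0.067], 0.55)]
top basket_floor [([0.624, 0.153, 0.044], 0.62)]
scene stone_mid [([0.768, 0.036, 0.016], 0.65), ([0.747, 0.183, 0.014], 0.56), ([0.63, 0.153, 0.047], 0.48)]
scene tab [([0.58, -0.087, 0.068], 0.97), ([0.593, -0.061, 0.068], 0.67)]
scene ring_a [([0.594, -0.062, 0.065], 0.94), ([0.541, -0.048, 0.067], 0.77)]
scene basket_floor [([0.628, 0.154, 0.04], 0.85), ([0.578, -0.088, 0.07], 0.51)]
```

View pics/m5.png

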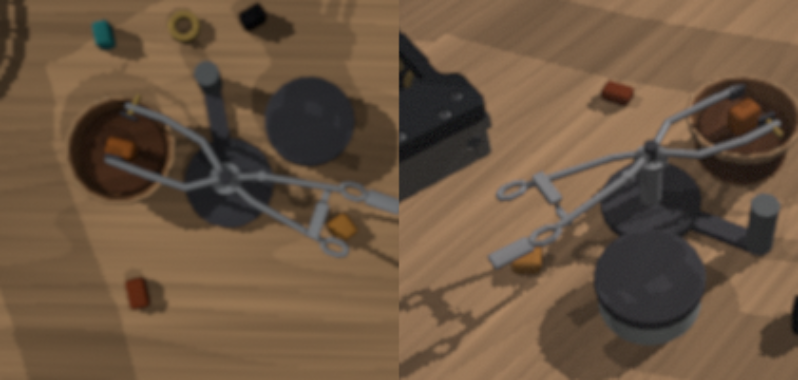

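The clamp is open: the rings are about 54 mm apart. The amber lies in the basket at crop (120,148), about 6 mm from the centre and roughly 50 mm high, and the robot is clear. Handing in.

Run:
```python
from h import *
print(workorder.finish_job()); st()
```

```text
the job is handed in; nothing more can be done
None
the job is handed in; nothing more can be done
```

The amber is in the basket, the clamp is open, and I handed the job in at about 30 s on the robot's clock; hand-in gives no verdict.

- **Grip:** I squeezed the rings in steps to 20 N and eased off slowly. The ratchet then held alone at about 41.6 mm over the rings for 0.7 s with the fingers fully open.
- **Swing:** I regrasped the rings at 3 N and turned the clamp 1.13 rad. The amber then hung 2–7 mm from the basket centre, at about 72 mm height.
- **Release:** I pressed the tab down about 7 mm and held it for 0.6 s. The force was only about 3–4 N, below the 4–8 N you listed, but the clamp did spring open.

**Last checks:** The rings are about 54 mm apart (46 mm needed). The amber is 2–7 mm from the basket centre at about 50 mm height. The robot was clear of everything. In the last pictures the two lumps and the collar look unmoved; I did not measure them again.

Two readings disagreed slightly. The networks' basket positions varied by about 4 mm, and they often scored the black and turquoise look-alikes above the amber, so I told the amber apart by its place in the jaws.

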